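# Load the microscope scanning stage and set it to the view mark

### The arm

A 7-joint arm with a two-finger parallel gripper is mounted at the origin on the work surface. World frame = base frame: x ahead of the robot, y to its left, z up, the work surface at z = 0. Lengths are in m, angles in rad, forces in N, time in s.
With the tool pointing down it reaches from about 0.425 to 0.825 m from the base axis. Payload 3.6 kg.
Tool frame: the origin (TCP) lies at the very end of the fingers, on their centre line; the grasp point (between the pads) lies 19 mm behind it (tcp_to_grasp is the distance from the TCP to the grasp point, in m); z points along the fingers, y is the line along which they close (so a half turn about z gives the same grasp; the last joint's range is limited). The gripper opens to 85 mm and grips with 20 to 120 N. Pads are 22 mm wide; open, the fingers measure 114 mm over their backs; the gripper's body (76 mm by 85 mm) begins 54 mm behind the grasp point. The pads swing forward as they close: fully open they stand 13 mm farther back than shut.
Start: joints at [-1.212, 0.615, -0.013, 1.423, 0.008, 1.103, -0.04], TCP at [0.244, 0.602, 0.231] pointing down, gripper open.
Joint ranges: [-3.12, 3.12], [-0.3, 2.06], [-1.34, 1.32], [0.26, 2.42], [-1.36, 4.5], [0.01, 1.98], [-2.84, 2.84]. Speed limits (rad/s): [2.79, 2.79, 3.14, 3.14, 3.14, 3.14, 3.14].

### API

Orientations are given as a unit quaternion [w, x, y, z].
In Python, from bench import move_ptp, line_to, goto_joints, let_go, close_gripper, hold, solve_ik, state, get_image, camera_model, IKError, finish_job, tcp_to_grasp gives the robot as it stands. Calls block until the motion is done:
- move_ptp(position, orientation): joint-space move of the TCP to a pose.
- line_to(position, rotation=None, feed=0.15, until_force=None): straight line of the TCP; rotation=None keeps the orientation; feed is the mean speed in m/s. With until_force (N) it stops when the force on the tool has changed by that much, and returns True; else False.
- goto_joints(angles): joint-space move.
- let_go() and close_gripper(squeeze=None): open the fingers fully, or close them until they stop; squeeze is the grip in N (None keeps the last).
- hold(seconds).
- solve_ik(position, orientation): joint angles nearest the present ones, or None.
- state(): the state.
- get_image(name): name is "side" or "top" or "wrist"; returns the picture (480x640x3 uint8, red, green, blue); there is no depth.
- camera_model(name): a dict with "vfov" (degrees; the focal length in pixels is half the picture's height over the tangent of half this angle, whatever the lens; pixels are square), "cx", "cy" (the principal point, pixels), "camera_from_world" (4x4, takes a point from world to camera coordinates). Camera axes: x right, y down, z forward; pixel columns grow to the right and rows downward; lengths in m; the calibration is good to about 2 mm. A picture is of the moment at which its call begins: read the wrist's pose just before it. camera_model takes no time and is no camera call; for the wrist camera it gives the pose at the moment of the call.
A pose or a line that the arm cannot do raises IKError and nothing moves.
- finish_job(): hands the job in; it is judged then, once.
The state is a dict: "clock": time; "joint_pos": joint angles; "qd": joint speeds; "joint_efforts": joint torques, N m; "position": TCP position; "tool_rot": TCP orientation; "ft_force": force on the tool from outside, world axes, zero at the start; "ft_torque": the same for the moment, N m; "width": finger opening in m; "grip_force": force on a finger pad.
Only numpy, scipy, OpenCV 4.12 (cv2) and the standard library are available. Lean on these libraries where they do the work, as an engineer would, in place of code of your own. Each camera call takes 0.05 s, during which the arm holds its last target. There are 200 camera calls.

### The job

Set up the microscope's scanning stage: turn its knob until the pointer is on the load mark (the line on the square clip), set every loaded carrier (the ones with a white cassette) fully home and flat in a stage pocket there, then turn the knob until the pointer is on the view mark (the line on the round clip). Also hang every empty carrier frame on the drying rack, its handle bar resting across both prongs, and leave everything hanging still; move the stage only by its knob and leave the other things on the bench alone.

Things in the scene. Friction and masses are not known exactly. Their poses are not given: they have to be found in the camera images.
- unit: the microscope scanning stage: cream bed 150 x 290 mm, 34 mm high, fixed to the bench; origin under the bed's centre, z up. A gear housing with the knob stands on its -x side, an aluminium index rail with two clips (tabs) on its +x side; the grey stage plate slides along the bed's y
- stage: the grey stage plate, 124 x 160 mm, 18 mm thick (from 35 to 53 mm above the bench), that the knob drives along the unit's y; it has two open-topped rectangular pockets, each 102 mm (unit's x) by 56 mm (unit's y), 11 mm deep, 74 mm apart between centres. Origin under its centre. Do not push it by hand: its drive is the knob
- knob (a joint): angle of the black stage knob, 0 to 6.5 rad, growing as it turns clockwise seen from above. One radian moves the stage and its pointer 10 mm towards the unit's +y; it stays where it is left
- knob_grip (a point): point on the knob's upright axis at the height to grip: the middle of its bar grip, 65 mm long, 14 mm wide, 32 mm high (top 7 mm above this point). The frame turns with the knob; the bar lies along its x
- pointer (a point): tip of the aluminium pointer on the +x edge of the stage plate, at the plate's middle; its axes are the unit's
- load_mark (a point): the load mark: the end nearest the pointer of the white line on the square dark clip (20 mm wide) on the index rail. Axes as the unit's: the pointer is on the mark when it has the same y in this frame; it stands about 3 mm away from it in x, and 8 mm lower
- view_mark (a point): the view mark: the same point of the white line on the round dark clip (24 mm across) on the index rail; axes as the unit's. Either clip may be on the +y side
- pocket_a (a point): centre of the floor of the stage's pocket at its +y end; moves with the stage; axes as the unit's; the pocket's long side (102 mm) is along x, its rim is 11 mm above this point
- pocket_b (a point): centre of the floor of the stage's pocket at its -y end; otherwise as pocket_a
- prongs (a point): drying rack: two level prongs, 10 mm thick, along this x at y = +-27 mm, from free ends at x = -100 mm (robot side; they turn up 10 mm there) to a post at x = +116 mm, as high, 74 mm wide. Point: midway between them, level with their tops, 115 mm above the bench, z up. Drip tray below, 270 x 130 mm, walls 14 mm high. Hung frames: foot 39 mm above bench; room for three, 60 mm apart
- full1: loaded carrier (may be absent): solid foot 50 (x) x 96 (y) x 10 mm, on it a white cassette 34 x 46 mm, 18 mm high, and a bail handle: uprights 6 mm thick at y = +-44 mm and a level bar along y, 94 mm long, 10 mm wide, z = 76 to 84 mm (pinch its middle from above, closing along x); opening under it 82 x 66 mm. Origin at the centre of the foot's underside, z up; alike after half a turn; 0.16 kg
- full2: loaded carrier (may be absent): solid foot 50 (x) x 96 (y) x 10 mm, on it a white cassette 34 x 46 mm, 18 mm high, and a bail handle: uprights 6 mm thick at y = +-44 mm and a level bar along y, 94 mm long, 10 mm wide, z = 76 to 84 mm (pinch its middle from above, closing along x); opening under it 82 x 66 mm. Origin at the centre of the foot's underside, z up; alike after half a turn; 0.16 kg
- frame1: empty frame (may be absent): foot 50 (x) x 96 (y) x 10 mm, open in the middle, no cassette; a bail handle: uprights 6 mm thick at y = +-44 mm and a level bar along y, 94 mm long, 10 mm wide, z = 76 to 84 mm (pinch its middle from above, closing along x); opening under it 82 x 66 mm. Origin at the centre of the foot's underside, z up; alike after half a turn; 0.16 kg
- frame1_bar (a point): middle of the underside of frame1's handle bar, 76 mm above its origin; axes as the body's
- frame2: empty frame (may be absent): foot 50 (x) x 96 (y) x 10 mm, open in the middle, no cassette; a bail handle: uprights 6 mm thick at y = +-44 mm and a level bar along y, 94 mm long, 10 mm wide, z = 76 to 84 mm (pinch its middle from above, closing along x); opening under it 82 x 66 mm. Origin at the centre of the foot's underside, z up; alike after half a turn; 0.16 kg
- frame2_bar (a point): middle of the underside of frame2's handle bar, 76 mm above its origin; axes as the body's
- frame3: empty frame (may be absent): foot 50 (x) x 96 (y) x 10 mm, open in the middle, no cassette; a bail handle: uprights 6 mm thick at y = +-44 mm and a level bar along y, 94 mm long, 10 mm wide, z = 76 to 84 mm (pinch its middle from above, closing along x); opening under it 82 x 66 mm. Origin at the centre of the foot's underside, z up; alike after half a turn; 0.16 kg
- frame3_bar (a point): middle of the underside of frame3's handle bar, 76 mm above its origin; axes as the body's
- slide_box: closed grey and white slide storage box, 84 x 99 x 38 mm; origin at the centre of its underside; a bystander, leave alone
- dish: covered clear petri dish, 90 mm across, 17 mm high; origin under its centre; a bystander
- oil_bottle: small amber bottle, 34 mm across, 62 mm high; origin under its centre; a bystander
- beaker: glass beaker, 72 mm across, 85 mm high; origin under its centre; a bystander
- tape_roll: roll of white tape lying flat, 90 mm across, 20 mm high; origin under its centre; a bystander
- marker: white marker pen with a black cap, 105 x 14 mm, lying; origin under its centre; a bystander
Things that resemble listed ones, but are neither listed nor needed, are in the scene too. Leave any red look-alike of the frame1 alone. Leave any red look-alike of the frame2 alone.

How it is judged:
By the outcome, as a careful person would: the job done as asked, in the order asked, and still so for the second after the job is handed in, with the robot touching nothing.
Of full1, full2 only 1 to 2 are there at a start; the rules pass over those that are not, and their reading is None.
Of frame1, frame2, frame3 only 2 to 3 are there at a start; the rules pass over those that are not, and their reading is None.
At some moment in a run one of full1, full2, frame1, frame2, frame3 may be knocked a few centimetres aside while the robot is not near it.
It also fails if it takes over 210 s, if anything falls off the work surface, if the arm or the gripper's body presses on something with over 40 N, if the wrist force passes 120 N, or if a joint passes its speed limit or range.

## Working session

There is one attempt and no reset: what is moved stays moved. The work goes in short steps, each a Python script; the robot and the scene stay as the last script left them, time stands still between calls to the robot, and variables do not carry over. Pictures are saved under pics/ and viewed, at most 14 in all, crops included, and the job is handed in when it is done.

```bash
ls; mkdir -p pics; python3 - <<'E'
from bench import *
import cv2,numpy as np
for n in ("top","side"):
    im=get_image(n); cv2.imwrite(f"pics/{n}0.png",im[:,:,::-1]); m=camera_model(n); print(n,m)
print(state(),tcp_to_grasp)
E
```

```text
pics
top {'vfov': 51.96558881697363, 'cx': 318.35538242934973, 'cy': 238.75489675869636, 'camera_from_world': array([[ 0.02901715, -0.99957522, -0.00271877, -0.08815758],
       [-0.99075189, -0.02840014, -0.13268055,  0.55697735],
       [ 0.13254698,  0.00654364, -0.99115512,  1.16644618],
       [ 0.        ,  0.        ,  0.        ,  1.        ]])}
side {'vfov': 48.45914926777533, 'cx': 324.5186797806484, 'cy': 247.39399325756258, 'camera_from_world': array([[-0.95022281, -0.31098257, -0.01914296,  0.50136775],
       [-0.1804877 ,  0.59948887, -0.77976746,  0.23486245],
       [ 0.25397008, -0.73749776, -0.62577652,  1.05576267],
       [ 0.        ,  0.        ,  0.        ,  1.        ]])}
{'clock': 0.1, 'joint_pos': array([-1.21248623,  0.61582684, -0.01261045,  1.42474955,  0.00808782,
        1.10339421, -0.04040842]), 'qd': array([-0.0015923 , -0.00460655,  0.00042029, -0.00514492,  0.00034356,
       -0.00185817,  0.00020399]), 'joint_efforts': array([ 1.41150169e-03, -4.70385897e+01,  2.60378011e-01, -1.71571720e+01,
        1.01224438e-02,  5.83795190e-03,  8.10343323e-06]), 'position': array([0.24372937, 0.60183062, 0.23024757]), 'tool_rot': array([-2.11857404e-04,  1.91197075e-01,  9.81550979e-01, -1.14461377e-03]), 'ft_force': array([-0.43992668,  0.68930721, -0.40211225]), 'ft_torque': array([ 0.01048039,  0.03212688, -0.01588172]), 'grip_force': 0.0, 'width': 0.08545938859593241} 0.0187
```

View pics/top0.png

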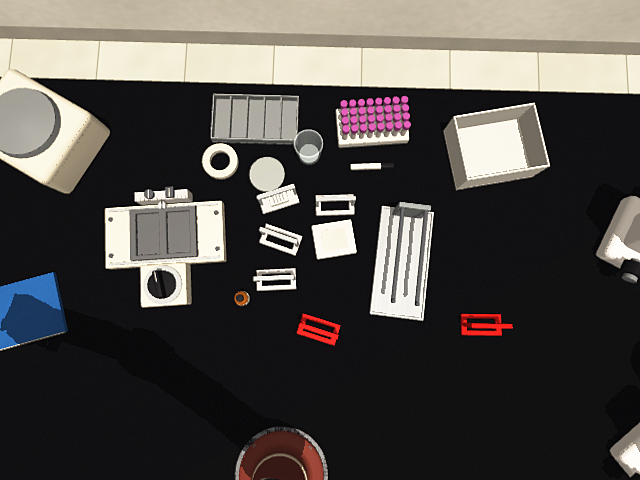

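View pics/side0.png

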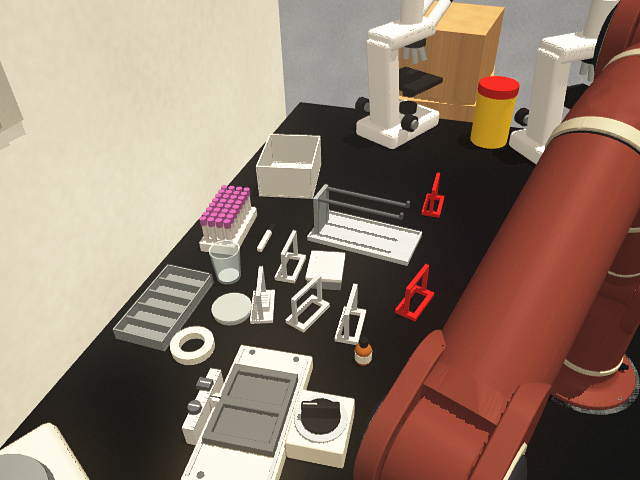

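Top view: four white bails, at (278,198), (335,205), (280,238) and (275,279). Red look-alikes are at (319,329) and (483,325). Unit is at (165,235), knob (160,285), rack (403,262). Enlarging to tell them apart.

```bash
python3 - <<'E'
import cv2,numpy as np
t=cv2.imread("pics/top0.png"); s=cv2.imread("pics/side0.png")
a=cv2.resize(t[180:300,245:365],(480,480),interpolation=cv2.INTER_CUBIC)
b=cv2.resize(s[225:355,240:350],(320,378),interpolation=cv2.INTER_CUBIC)
o=np.zeros((480,800,3),np.uint8); o[:,:480]=a; o[:378,480:]=b
cv2.imwrite("pics/c1.png",o)
cv2.imwrite("pics/c2.png",cv2.resize(t[180:312,98:230],(594,594),interpolation=cv2.INTER_CUBIC))
E
```

```text
(no output)
```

View pics/c1.png

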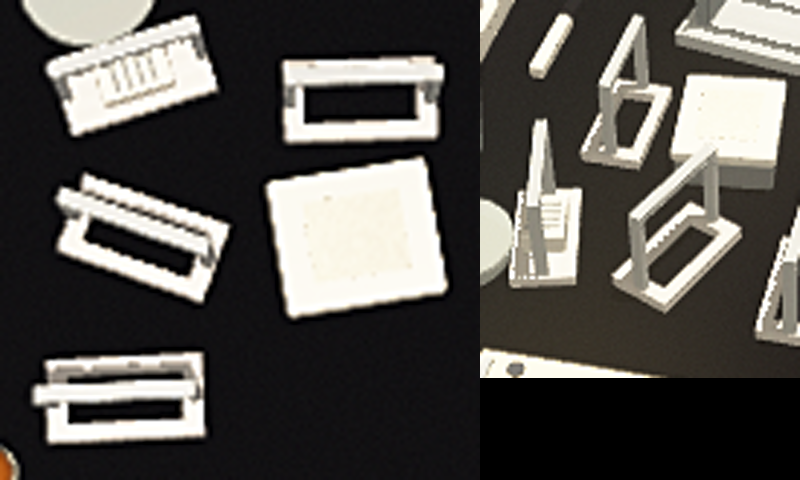

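View pics/c2.png

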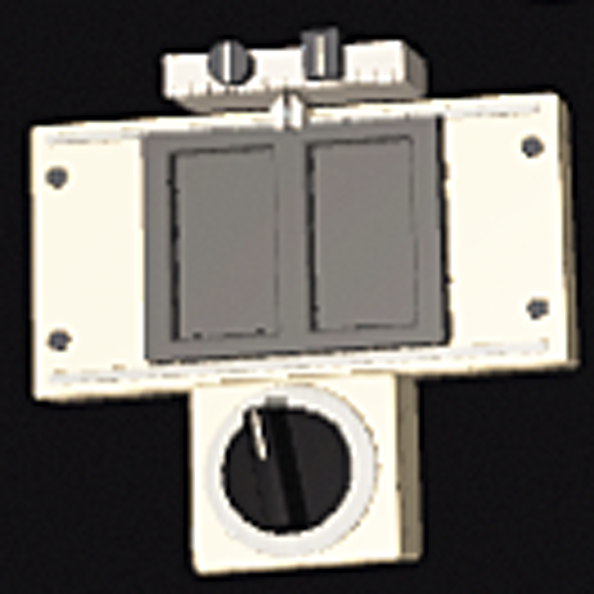

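One loaded carrier (the one at (278,198), with a ribbed cassette). The other three white bails, at (335,205), (280,238) and (275,279), have open feet, so they are frames. The block at (334,239) is the slide box. In c2 the square clip is on the -y side, the round clip on the +y side, and the pointer lies between them.

```bash
cat > h.py <<'E'
from bench import *
import numpy as np, cv2
from scipy.spatial.transform import Rotation as R
def K(m):
    f=240/np.tan(np.radians(m["vfov"]/2)); return np.array([[f,0,m["cx"]],[0,f,m["cy"]],[0,0,1]])
def cast(m,px,z):
    px=np.atleast_2d(px).astype(float); T=m["camera_from_world"]
    d=(np.linalg.inv(K(m))@np.c_[px,np.ones(len(px))].T).T@T[:3,:3]
    c=-T[:3,:3].T@T[:3,3]
    return c+d*((z-c[2])/d[:,2])[:,None]
def proj(m,p):
    p=np.atleast_2d(p); q=(m["camera_from_world"][:3,:3]@p.T).T+m["camera_from_world"][:3,3]
    q=q@K(m).T; return q[:,:2]/q[:,2:]
def down(a):
    """tool down, closing line (tool y) at world angle a (mod pi)"""
    q=(R.from_euler('z',a-np.pi/2)*R.from_quat([1,0,0,0])) # tool y -> -y rotated
    x,y,z,w=q.as_quat(); return np.array([w,x,y,z])
def shot(n,f):
    m=camera_model(n); im=get_image(n); cv2.imwrite(f"pics/{f}.png",im[:,:,::-1]); return m,im
def best(p,a,ref=None):
    """of the two equal grasps, the one with joint 7 nearest mid-range"""
    c=[]
    for k in (0,np.pi):
        j=solve_ik(p,down(a+k))
        if j is not None: c.append((abs(j[6]),a+k))
    if not c: raise IKError(f"no ik {p} {a}")
    return min(c)[1]
E
python3 - <<'E'
from h import *
m=camera_model("top")
for n,p,z in [("knob",(160,285),.07),("bedTL",(98+33/4.5,180+128/4.5),.034),("bedTR",(98+557/4.5,180+95/4.5),.034),("bedBL",(98+35/4.5,180+398/4.5),.034),("bedBR",(98+575/4.5,180+367/4.5),.034),
 ("full bar",(275,193),.08),("f1",(335,197),.08),("f2",(277,234),.08),("f3",(274,278),.08),("prongL",(393,300),.115),("prongR",(415,300),.115),("prL far",(402,208),.115),("prR far",(424,212),.115),("tray",[(372,315),(424,320),(434,213)],.014)]:
    print(n,np.round(cast(m,p,z),3).tolist(), np.round(np.hypot(*cast(m,p,z)[0][:2]),3))
mw=camera_model("wrist"); T=mw["camera_from_world"]; s=state()
c=-T[:3,:3].T@T[:3,3]; w,x,y,z=s["tool_rot"]; Rt=R.from_quat([x,y,z,w])
print("cam in tool",Rt.inv().apply(c-s["position"]),"axes",np.round(Rt.inv().as_matrix()@T[:3,:3].T,3),mw["vfov"])
E
```

```text
knob [[0.435, 0.296, 0.07]] 0.526
bedTL [[0.62, 0.457, 0.034]] 0.77
bedTR [[0.647, 0.17, 0.034]] 0.669
bedBL [[0.472, 0.443, 0.034]] 0.647
bedBR [[0.497, 0.152, 0.034]] 0.52
full bar [[0.661, 0.034, 0.08]] 0.662
f1 [[0.655, -0.109, 0.08]] 0.664
f2 [[0.562, 0.026, 0.08]] 0.563
f3 [[0.458, 0.028, 0.08]] 0.459
prongL [[0.415, -0.244, 0.115]] 0.481
prongR [[0.416, -0.294, 0.115]] 0.509
prL far [[0.626, -0.263, 0.115]] 0.679
prR far [[0.618, -0.314, 0.115]] 0.693
tray [[0.379, -0.208, 0.014], [0.37, -0.335, 0.014], [0.636, -0.36, 0.014]] 0.432
cam in tool [ 0.074032   -0.00071816 -0.14094627] axes [[-0.    -0.956 -0.292]
 [ 1.    -0.     0.   ]
 [-0.001 -0.292  0.956]] 58.3305679622963
```

```bash
python3 - <<'E'
from h import *
a=np.pi/2+np.radians(5.4)
p=[.50,.30,.30]; move_ptp(p,down(a)); hold(.3)
print(state()["joint_pos"],state()["position"],state()["clock"])
m,im=shot("wrist","w1"); np.savez("w1.npz",**m)
m,im=shot("top","t1")
E
```

```text
[-1.01227739  0.52653895  0.71942084  1.53364551 -0.36067934  1.21826161
 -1.70964976] [0.49970686 0.30058166 0.29977704] 1.8917
```

View pics/w1.png

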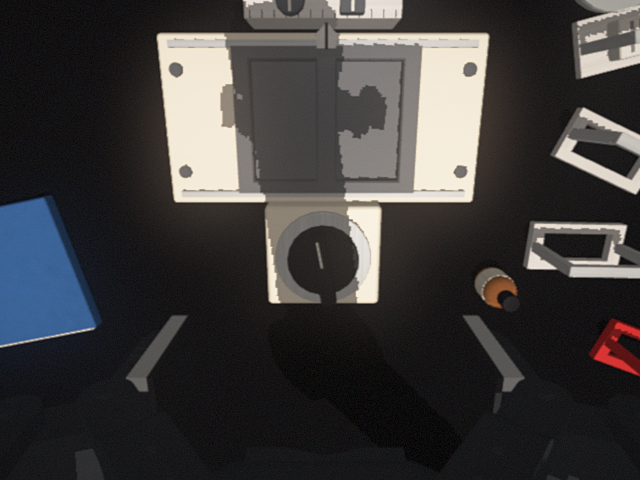

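Wrist view: unit fully visible, knob dial around (322,258) with a white line at (317,242)-(322,268). The clips at (290,5) and (352,5) are cut off at the top edge, and the pointer is at (326,38). Moving for a better view of clips and knob.

```bash
python3 - <<'E'
from h import *
a=np.pi/2+np.radians(5.4)
line_to([.56,.30,.26],feed=.25); hold(.3)
m,im=shot("wrist","w2"); np.savez("w2.npz",**m)
g=lambda x:(255*(np.clip(x/255.,0,1)**.55)).astype(np.uint8)
c=g(cv2.imread("pics/w2.png"))
w1=g(cv2.imread("pics/w1.png")); t=g(cv2.imread("pics/t1.png"))
o=np.zeros((600,800,3),np.uint8)
o[:,:400]=0
o[:300,:800]=cv2.resize(c[0:150,130:530],(800,300),interpolation=cv2.INTER_CUBIC)
o[300:600,:400]=cv2.resize(w1[195:312,244:400],(400,300),interpolation=cv2.INTER_CUBIC)
o[300:600,400:]=cv2.resize(t[255:312,130:206],(400,300),interpolation=cv2.INTER_CUBIC)
cv2.imwrite("pics/c3.png",o); print(state()["clock"])
E
```

```text
2.7833
```

View pics/c3.png

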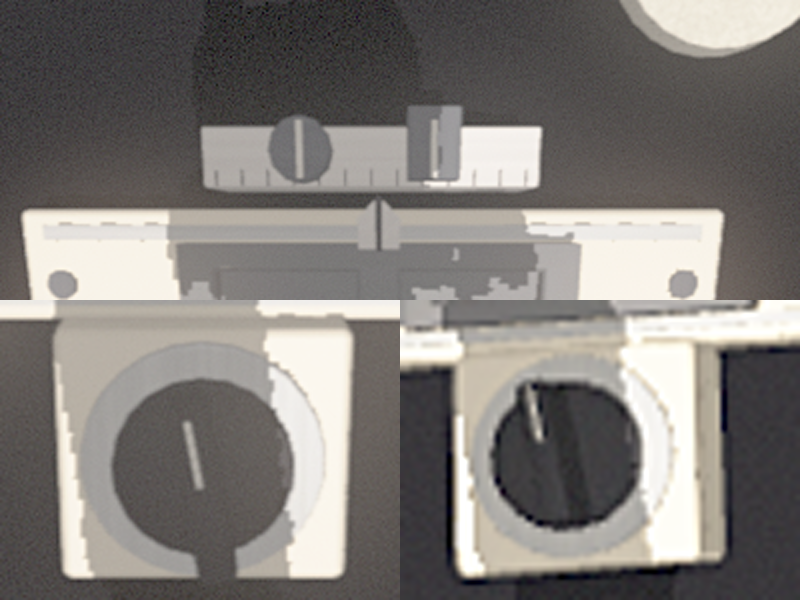

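```bash
python3 - <<'E'
from h import *
m1=dict(np.load("w1.npz")); m2=dict(np.load("w2.npz")); mt=camera_model("top")
w=lambda x,y:(244+x/2.564,195+(y-300)/2.564); t=lambda x,y:(130+(x-400)/5.263,255+(y-300)/5.263)
def tri(ms,pxs):
    P=[K(m)@m["camera_from_world"][:3] for m in ms]
    X=cv2.triangulatePoints(P[0],P[1],np.array(pxs[0],float).reshape(2,1),np.array(pxs[1],float).reshape(2,1))
    return (X[:3]/X[3]).ravel()
for n,p,q in [("line hi",w(185,422),t(527,388)),("line lo",w(200,488),t(542,440)),("disc",w(203,469),t(565,455)),("ring L",w(80,465),t(474,458)),("ring R",w(326,465),t(673,452))]:
    X=tri([m1,mt],[p,q]); print(n,X, proj(m1,X)-p)
for z in (.034,.04,.05,.06): print(z,cast(m1,w(203,469),z)[0],cast(m1,[w(112,469),w(294,469)],z)[:,1])
c=lambda x,y:(130+x/2.,y/2.)
for n,p,z in [("ptr",c(379,200),.053),("sq near",c(434,176),.061),("sq far",c(434,122),.061),("rd near",c(300,180),.061),("rd far",c(299,122),.061),("bedL",c(22,211),.034),("bedR",c(722,211),.034)]: print(n,cast(m2,p,z)[0])
E
```

```text
line hi [0.46469905 0.30461115 0.09144613] [[-0.92710415  0.76075389]]
line lo [0.4418891  0.29705389 0.0902157 ] [[-0.41739852  0.31984488]]
disc [0.43697788 0.29626561 0.05860266] [[-0.99732441  0.79124532]]
ring L [0.4336998  0.34028273 0.05321106] [[ 0.77261533 -0.47998398]]
ring R [0.4400372  0.25007098 0.0504117 ] [[-0.82251019  0.79406694]]
0.034 [0.42909052 0.29466667 0.034     ] [0.33011207 0.25922281]
0.04 [0.4312281  0.29484645 0.04      ] [0.32976894 0.25992546]
0.05 [0.43479073 0.29514607 0.05      ] [0.32919705 0.26109656]
0.06 [0.43835336 0.29544569 0.06      ] [0.32862516 0.26226765]
ptr [0.6407082  0.31178982 0.053     ]
sq near [0.65099872 0.29196717 0.061     ]
sq far [0.6696249  0.29402377 0.061     ]
rd near [0.64483787 0.34178428 0.061     ]
rd far [0.66492495 0.34345543 0.061     ]
bedL [0.62301192 0.45687012 0.034     ]
bedR [0.65010201 0.17234671 0.034     ]
```

```bash
cat >> h.py <<'E'
KN=np.array([.4372,.2962]); YAW=np.radians(5.44); UX=np.array([np.cos(YAW),np.sin(YAW)]); UY=np.array([-UX[1],UX[0]])
import json
def turn(dk):
    """turn knob by dk rad (+ = cw from above); bar angle kept in bar.json; regrips when joint 7 runs out"""
    beta=json.load(open("bar.json"))
    while abs(dk)>1e-3:
        p=[*KN,.125]; opts=[]
        for k in (0,1,2,3):
            j=solve_ik(p,down(beta+np.pi/2+k*np.pi))
            if j is None: continue
            for w in (0,2*np.pi,-2*np.pi):
                q7=j[6]+w
                if abs(q7)<2.75:
                    room=2.75-q7*np.sign(dk)   # +q7 = cw from above
                    opts.append((-min(room,abs(dk)),abs(q7),q7,j))
        r,_,q7,j=min(opts,key=lambda o:o[:2]); d=-r*np.sign(dk)
        j=np.array(j); j[6]=q7
        goto_joints(j)
        s=state(); assert np.linalg.norm(s["position"][:2]-KN)<.01,s["position"]
        line_to([*KN,.065],feed=.1); close_gripper(40); hold(.2)
        j=np.array(state()["joint_pos"]); j0=j.copy()
        n=max(1,int(np.ceil(abs(d)/.6)))
        for i in range(n):
            j[6]=j0[6]+d*(i+1)/n; goto_joints(j)
        hold(.2); s=state(); d=s["joint_pos"][6]-j0[6]; print("turned",d,"w",s["width"],"F",s["ft_force"].round(1))
        let_go(); line_to([*KN,.125],feed=.15)
        beta-=d; dk-=d; json.dump(beta,open("bar.json","w"))
        if abs(dk)<.02: break
VP=[.56,.30,.26]
def marks(f):
    """look at the clips, unit y of pointer and crop saved"""
    move_ptp(VP,down(np.pi/2+YAW)); hold(.3); m,im=shot("wrist",f); np.savez(f+".npz",**m)
    return m,im
E
echo 0.295 > bar.json
python3 - <<'E'
from h import *
p=[*KN,.125]
j1=solve_ik(p,down(1.8)); j2=solve_ik(p,down(1.6)); print(j1,j2)
if j1[6]<j2[6]: 
    turn(-2.08); print(state()["clock"])
    m,im=marks("w3")
    c=cv2.imread("pics/w3.png"); c=(255*(c/255.)**.55).astype(np.uint8)
    cv2.imwrite("pics/c4.png",cv2.resize(c[30:170,140:500],(800,311),interpolation=cv2.INTER_CUBIC)); print(state()["clock"])
E
```

```text
[-1.00943354  0.62786382  0.57963853  1.91081926 -0.4928803   0.74773009
 -1.48866069] [-1.03529599  0.63868759  0.62366069  1.91157473 -0.52943408  0.76059317
 -1.65213753]
```

```bash
python3 - <<'E'
from h import *
def ang():
    w,x,y,z=state()["tool_rot"]; v=R.from_quat([x,y,z,w]).as_matrix()[:,1]; return np.arctan2(v[1],v[0])
a0=ang(); j=np.array(state()["joint_pos"]); j[6]+=.3; goto_joints(j); hold(.1); print(ang()-a0, state()["clock"])
E
```

```text
0.2980274745148659 3.275
```

```bash
sed -i 's/room=2.75-q7\*np.sign(dk).*/room=2.75+q7*np.sign(dk)   # +q7 = ccw from above/; s/j\[6\]=j0\[6\]+d\*/j[6]=j0[6]-d*/; s/d=s\["joint_pos"\]\[6\]-j0\[6\]/d=j0[6]-s["joint_pos"][6]/; s/beta-=d; dk-=d/beta-=d; dk-=d/' h.py
python3 - <<'E'
from h import *
turn(-2.08); print(state()["clock"])
m,im=marks("w3")
c=cv2.imread("pics/w3.png"); c=(255*(c/255.)**.55).astype(np.uint8)
cv2.imwrite("pics/c4.png",cv2.resize(c[30:170,140:500],(800,311),interpolation=cv2.INTER_CUBIC)); print(state()["clock"],open("bar.json").read())
E
```

```text
turned -2.0782881017790373 w 0.013597246574029682 F [ 4.8 -2.1 -2.5]
9.3417
11.4333 2.3732881017790373
```

View pics/c4.png

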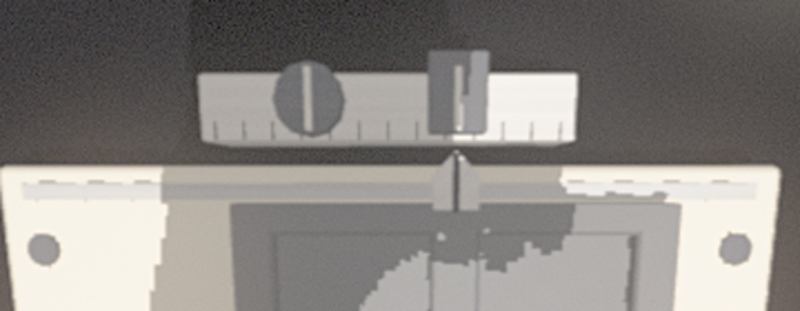

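```bash
python3 - <<'E'
from h import *
m=dict(np.load("w3.npz")); g=cv2.imread("pics/w3.png",0)
c=lambda x,y:(140+x/2.2222-.28,30+y/2.2222-.28)
for n,p,z in [("ptr",c(457,153),.053),("sqn",c(458.7,130),.061),("sqf",c(459,66),.061),("rdn",c(308,130),.061)]:
    X=cast(m,p,z)[0]; print(n,X,X[:2]@UX,X[:2]@UY)
for r in (60,66,72,78,84,100,106,112,118): print(r,g[r,335:358])
for r in (66,78): print(r,g[r,270:288])
E
```

```text
ptr [0.64365436 0.29132425 0.053     ] 0.6683738635492827 0.22899156230841755
sqn [0.65078009 0.29189371 0.061     ] 0.675521482729098 0.22888291109749212
sqf [0.67057425 0.29396553 0.061     ] 0.6954229043629854 0.22906885158930965
rdn [0.64599598 0.34224696 0.061     ] 0.6755325761089265 0.27946291843309634
60 [ 59  59  60  59  59  58  59  59  62  82 114 128 114  79  63  55  66  94
 105 106 106 105 104]
66 [ 61  58  63  59  61  61  59  61  58  84 121 132 117  83  60  68  95 106
 106 107 108 105 101]
72 [ 59  60  60  63  59  59  61  59  63  89 120 132 108  79  71  76  98 107
 107 107 106 107 103]
78 [ 61  57  64  62  61  63  59  60  64  94 121 141 161 135 108 105 106 109
 110 107 107 109 102]
84 [ 59  60  62  61  62  63  61  59  66  94 122 142 161 133 106 105 104 110
 111 108 107 105 102]
100 [ 32  30  29  30  30  31  44  75  86  58  49 100 141 106  57  32  33  32
  34  34  34  29  34]
106 [132 126 126 123 126 127 127 125 106  67  41  67 112 125 126 124 125 125
 129 131 132 133 132]
112 [123 125 126 128 126 126 125 123  93  57  38  66 111 127 125 125 125 127
 126 129 124 123 119]
118 [121 122 124 122 123 120 124 120  96  52  43  79 114 126 124 125 124 124
 124 124 118 112 115]
66 [ 55  58  58  56  58  64  91 122 129 107  73  58  57  57  57  57  55  57]
78 [ 59  61  57  60  57  62  81 120 131 120  86  60  60  56  59  61  60  60]
```

Pointer line at column 345.05 against mark line at 346.0, which after parallax is about 0.3 mm, so the pointer is on the load mark. Next: close looks at the pockets and the carriers.

```bash
python3 - <<'E'
from h import *
move_ptp([.53,.27,.25],down(np.pi/2+YAW)); hold(.3); m,im=shot("wrist","pk"); np.savez("pk.npz",**m)
c0=cast(m,[[320,200]],.05); print(c0)
move_ptp([.55,-.02,.30],down(np.pi/2)); hold(.3); m,im=shot("wrist","ca"); np.savez("ca.npz",**m); print(state()["clock"])
f=lambda n:(255*(cv2.imread(f"pics/{n}.png")/255.)**.6).astype(np.uint8)
a=f("ca"); b=f("pk")
cen=proj(m,[[.661,.034,.08],[.655,-.109,.08],[.562,.026,.08],[.458,.028,.08]]); print(cen)
o=np.zeros((600,800,3),np.uint8)
off=[]
for i,(x,y) in enumerate(cen):
    x0=int(np.clip(x-80,0,480)); y0=int(np.clip(y-60,0,380)); off.append((x0,y0))
    o[(i//2)*300:(i//2)*300+300,(i%2)*400:(i%2)*400+400]=cv2.resize(a[y0:y0+120,x0:x0+160],(400,300),interpolation=cv2.INTER_CUBIC)
print(off); cv2.imwrite("pics/c5.png",o)
cv2.imwrite("pics/c6.png",cv2.resize(b[20:320,100:500],(800,600),interpolation=cv2.INTER_CUBIC))
E
```

```text
[[0.53515805 0.2740966  0.05      ]]
13.5583
[[256.00593411  60.45647093]
 [439.34228454  69.08897037]
 [270.73652491 186.92362831]
 [272.51112375 299.75531268]]
[(176, 0), (359, 9), (190, 126), (192, 239)]
```

View pics/c5.png

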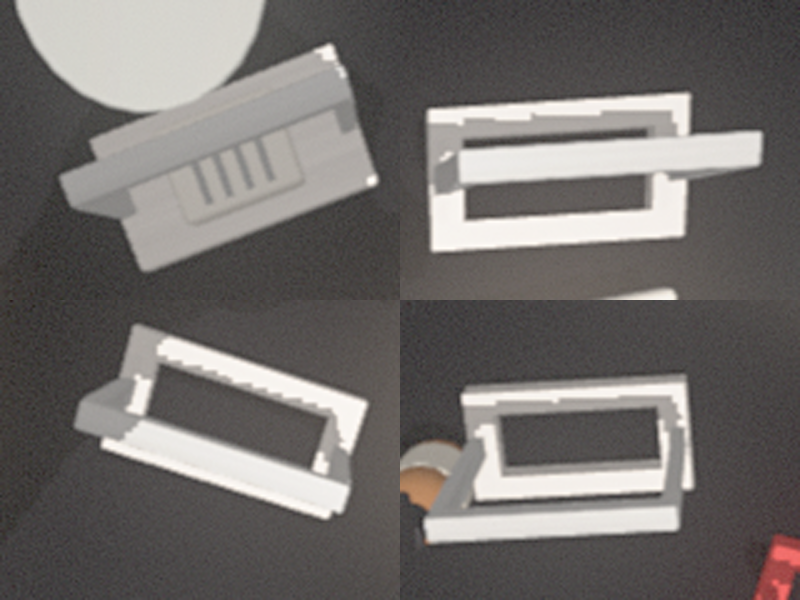

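View pics/c6.png

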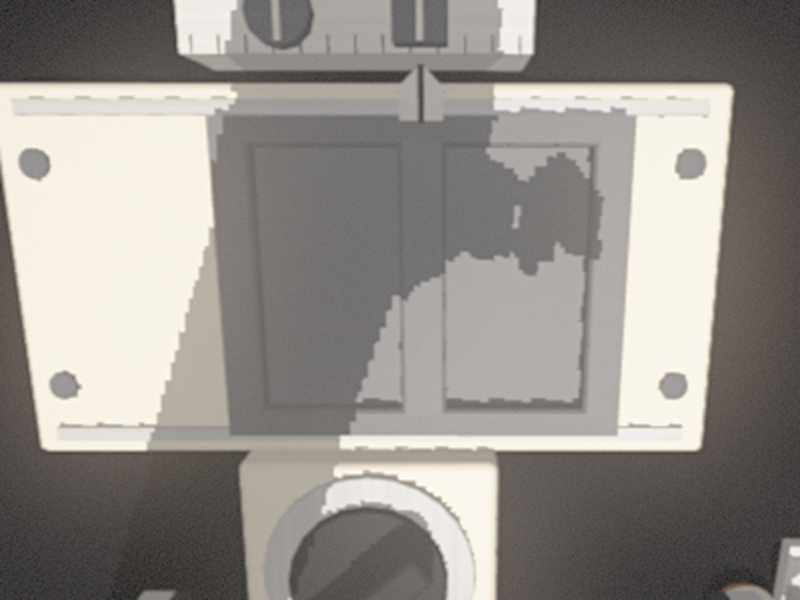

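c5: bar-top centres in the crop at full (207,140), f1 (611,158), f2 (213,456), f3 (553,525). Foot corners are visible for all four. c6: pocket rims; pocket_b corners are (444,144), (597,144), (585,411), (444,411).

```bash
python3 - <<'E'
from h import *
m=dict(np.load("ca.npz")); off=[(176,0),(359,9),(190,126),(192,239)]
D={"full":(0,[(60,178),(340,72),(355,98),(72,210)],[(92,140),(330,46),(378,180),(145,270)]),
"f1":(1,[(460,152),(760,132),(762,163),(462,184)],[(428,110),(690,93),(685,235),(432,250)]),
"f2":(2,[(82,400),(350,483),(345,512),(77,430)],[(135,325),(368,402),(333,518),(103,447)]),
"f3":(3,[(427,518),(680,507),(680,530),(428,543)],[(463,388),(686,376),(693,490),(475,500)])}
def go(X,n):
    c=X.mean(0); d=(X[1]+X[2]-X[0]-X[3])[:2]/2; w=(X[3]+X[2]-X[0]-X[1])[:2]/2
    print(n,c.round(4),"ang",np.degrees(np.arctan2(d[1],d[0])).round(1),"L",np.linalg.norm(d).round(4),"W",np.linalg.norm(w).round(4))
for n,(i,b,f) in D.items():
    px=lambda l:(np.array(l,float)-[(i%2)*400,(i//2)*300])/2.5+off[i]-.3
    go(cast(m,px(b),.084),n+" bar"); go(cast(m,px(f),.010),n+" foot")
m=dict(np.load("pk.npz")); px=lambda l:np.array(l,float)/2+[100,20]-.25
for n,l,z in [("a",[(250,144),(402,144),(403,410),(266,410)],.053),("b",[(444,144),(597,144),(585,411),(444,411)],.053),("plate",[(207,112),(637,112),(617,435),(230,435)],.053),("bed",[(0,84),(733,84),(701,450),(43,450)],.034)]:
    X=cast(m,px(l),z); go(X,n); print("  unit",X.mean(0)[:2]@UX,X.mean(0)[:2]@UY)
E
```

```text
full bar [0.6639 0.032  0.084 ] ang -70.5 L 0.093 W 0.009
full foot [0.665  0.0317 0.01  ] ang -70.2 L 0.0943 W 0.0487
f1 bar [ 0.6527 -0.111   0.084 ] ang -86.2 L 0.0926 W 0.0092
f1 foot [ 0.653  -0.1108  0.01  ] ang -86.6 L 0.0964 W 0.0497
f2 bar [0.5615 0.0214 0.084 ] ang -107.3 L 0.0929 W 0.0101
f2 foot [0.5614 0.0212 0.01  ] ang -107.7 L 0.0965 W 0.0498
f3 bar [0.4308 0.0464 0.084 ] ang -86.9 L 0.0938 W 0.0099
f3 foot [0.4319 0.047  0.01  ] ang -86.8 L 0.0963 W 0.0535
a [0.5622 0.3196 0.053 ] ang -84.5 L 0.0561 W 0.1022
  unit 0.589961422694768 0.26484853294042193
b [0.569  0.2472 0.053 ] ang -84.5 L 0.0571 W 0.1026
  unit 0.5898408767026686 0.1921281637368499
plate [0.5659 0.2838 0.053 ] ang -84.5 L 0.1584 W 0.1239
  unit 0.5902786789691741 0.22892028236875248
bed [0.5633 0.3062 0.034 ] ang -84.5 L 0.2844 W 0.1478
  unit 0.5897659253579448 0.25138760434059887
```

Sizes and heights agree (bars 93 x 10 mm, feet 96 x 50 mm, bar and foot centres within 1 mm, pockets 102 x 56 mm). Now placing the loaded carrier in pocket_b.

```bash
cat >> h.py <<'E'
def pick(xy,a,drop=.016):
    """pinch bar at xy, closing angle a; TCP drop below bar centre"""
    move_ptp([*xy,.16],down(a)); line_to([*xy,.080-drop],feed=.12); close_gripper(60); hold(.2)
    w=state()["width"]; print("width",w)
    if not .006<w<.014: let_go(); line_to([*xy,.16]); raise SystemExit("missed")
E
python3 - <<'E'
from h import *
xy=np.array([.6643,.0319]); a=np.radians(19.5); t=.590*UX+.1917*UY; b=np.pi/2+YAW
print(t)
opts=[]
for k in (0,np.pi):
    j=solve_ik([*xy,.16],down(a+k))
    for l in (0,np.pi):
        i=solve_ik([*t,.2],down(b+l))
        if j is not None and i is not None: opts.append((max(abs(j[6]),abs(i[6])),a+k,b+l,j[6],i[6]))
print(opts); o=min(opts)
pick(xy,o[1]); line_to([*xy,.21],feed=.15)
move_ptp([*t,.21],down(o[2])); hold(.3)
line_to([*t,.125],feed=.15); hit=line_to([*t,.103],feed=.02,until_force=4)
s=state(); print(hit,s["position"],s["ft_force"],s["clock"])
m,im=shot("side","s1"); shot("wrist","w4")
f=lambda x:(255*(x/255.)**.6).astype(np.uint8)
c=f(cv2.imread("pics/s1.png")); cv2.imwrite("pics/c7.png",cv2.resize(c[320:480,160:360],(800,600),interpolation=cv2.INTER_CUBIC))
E
```

```text
[0.56916886 0.24677055]
[(np.float64(2.0898017952925456), np.float64(0.34033920413889424), np.float64(1.6657422381033882), np.float64(-2.0898017952925456), np.float64(-1.2077148794314108)), (np.float64(2.0898017952925456), np.float64(0.34033920413889424), np.float64(4.8073348916931815), np.float64(-2.0898017952925456), np.float64(0.8763313721615488)), (np.float64(1.2077148794314108), np.float64(3.4819318577286875), np.float64(1.6657422381033882), np.float64(0.6278238963885515), np.float64(-1.2077148794314108)), (np.float64(0.8763313721615488), np.float64(3.4819318577286875), np.float64(4.8073348916931815), np.float64(0.6278238963885515), np.float64(0.8763313721615488))]
width 0.008608242132965264
True [0.56886044 0.24729386 0.10597839] [-0.62194425  1.64150264  5.09184587] 20.725
```

Contact came at TCP z=0.106, exactly the expected floor height (the rim would be 0.117), so it is home. Releasing, retreating and measuring.

```bash
python3 - <<'E'
from h import *
let_go(); p=state()["position"]; line_to([p[0],p[1],.2],feed=.15)
move_ptp([.53,.27,.25],down(np.pi/2+YAW)); hold(.3); m,im=shot("wrist","pk2"); np.savez("pk2.npz",**m); print(state()["clock"])
b=(255*(cv2.imread("pics/pk2.png")/255.)**.6).astype(np.uint8)
o=np.zeros((600,800,3),np.uint8); o[:,:]=cv2.resize(b[0:300,150:550],(800,600),interpolation=cv2.INTER_CUBIC)
cv2.imwrite("pics/c7.png",o)
E
```

```text
24.9833
```

View pics/c7.png

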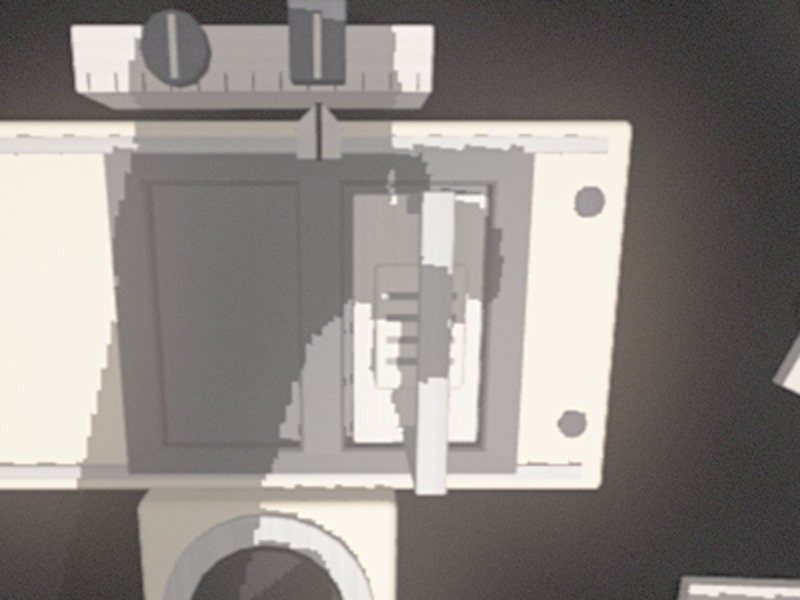

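Foot sits inside the pocket, flat, and the pointer at (319,105) is still on the square clip's line. Turning to the view mark.

```bash
python3 - <<'E'
from h import *
turn(5.04); print(state()["clock"])
m,im=marks("w5"); g=cv2.cvtColor(im,cv2.COLOR_RGB2GRAY)
print(state()["clock"],open("bar.json").read())
cc=proj(m,[[*(.671*UX+.2795*UY),.053]])[0]; print(cc); c0=int(cc[0])-14
for r in list(range(60,92,5))+list(range(94,122,4)): print(r,c0,g[r,c0:c0+28])
E
```

```text
turned 3.325652241213266 w 0.01329720218161963 F [ 6.  -0.3 -2.3]
turned 1.7132047291553132 w 0.013394881210151147 F [ 3.7 -0.3  2.1]
39.7167
40.825 -2.665568868589542
[279.1492628   93.41866295]
60 265 [ 29  33  45  55  56  61  59  59  56  51  73 115 134 129  91  62  57  59
  59  58  59  58  56  42  32  30  28  27]
65 265 [ 55  58  58  59  58  57  60  59  60  53  71 115 131 128  97  65  55  60
  57  62  60  57  59  59  59  56  57  81]
70 265 [ 57  59  58  60  58  60  58  58  56  57  66 105 128 130  99  65  58  59
  56  59  57  57  61  56  60  59  61  54]
75 265 [ 59  61  60  61  58  59  58  61  59  58  63  91 123 128 106  75  61  60
  63  60  61  58  62  61  61  62  60  59]
80 265 [ 61  52  58  60  61  60  56  60  58  54  62  94 121 131 108  74  59  57
  57  56  58  59  58  60  58  60  55  51]
85 265 [128 128 119  95  71  57  53  59  59  56  57  84 121 133 119  84  59  55
  60  57  57  60  55  51  61  86 116 128]
90 265 [124 123 124 123 127 125 125 126 125 107  82 107 115 106  86  87 101 116
 122 124 127 126 108  88 109 126 124 124]
94 265 [55 53 56 55 54 54 53 55 55 56 52 56 54 53 53 53 54 57 51 55 55 55 53 54
 53 54 52 55]
98 265 [25 28 27 32 26 28 26 25 32 23 23 44 67 57 40 40 63 56 33 24 25 26 30 30
 27 27 25 27]
102 265 [ 46  46  47  43  50  48  47  47  70 104 126 131 123  81  37  49  96 121
 129 125 102  69  44  46  49  45  43  47]
106 265 [131 132 132 129 130 129 126 125 126 125 126 127 123  89  44  43  78 112
 125 124 124 122 125 121 122 127 129 131]
110 265 [131 130 130 130 129 123 126 122 127 126 125 128 122  85  45  40  75 115
 127 124 125 126 126 124 125 122 122 128]
114 265 [111 112 113 110 115 120 122 124 123 122 123 126 119  95  52  37  78 113
 125 124 125 124 124 124 125 115 112 113]
118 265 [116 116 118 118 117 122 124 123 123 122 123 127 119  94  54  37  66 111
 125 125 123 123 124 126 122 115 114 117]
```

```bash
python3 - <<'E'
from h import *
m=dict(np.load("w5.npz"))
for n,p,z in [("ptr",(279.5,98),.053),("ptr2",(279.6,110),.053),("mk",(278.05,85),.061),("mkfar",(277.3,62),.061)]:
    X=cast(m,p,z)[0]; print(n,X[:2]@UX,X[:2]@UY)
m=dict(np.load("w3.npz"))
for n,p,z in [("ptr",(345.05,98),.053),("mk",(346.1,84),.061)]:
    X=cast(m,p,z)[0]; print(n,X[:2]@UX,X[:2]@UY)
E
```

```text
ptr 0.6676794578510613 0.2793301490880044
ptr2 0.6588870725764195 0.27951214341680286
mk 0.6766531726896485 0.2793428830673374
mkfar 0.6924836009557344 0.2794088372730809
ptr 0.6687903259412427 0.22924469188892116
mk 0.6784836884732949 0.22895286974082302
```

Pointer is within 0.2 mm of the view mark. Now the rack, plus a fresh look at the frames.

```bash
python3 - <<'E'
from h import *
move_ptp([.53,-.05,.30],down(np.pi/2)); hold(.3); m,im=shot("wrist","ca2"); np.savez("ca2.npz",**m)
cen=proj(m,[[.6527,-.111,.08],[.5615,.0214,.08],[.431,.0465,.08]]); print(cen)
move_ptp([.53,-.28,.33],down(np.pi/2)); hold(.3); m,im=shot("wrist","rk"); np.savez("rk.npz",**m); print(state()["clock"])
print(proj(m,[[.415,-.244,.115],[.416,-.294,.115],[.626,-.263,.115],[.618,-.314,.115]]))
f=lambda n:(255*(cv2.imread(f"pics/{n}.png")/255.)**.6).astype(np.uint8)
a=f("ca2"); b=f("rk")
o=np.zeros((600,800,3),np.uint8)
o[:,:400]=cv2.resize(b[40:400,200:440],(400,600),interpolation=cv2.INTER_CUBIC)
for i,(x,y) in enumerate(cen):
    x0=int(np.clip(x-100,0,440)); y0=int(np.clip(y-50,0,380)); print(x0,y0)
    o[i*200:i*200+200,400:]=cv2.resize(a[y0:y0+100,x0:x0+200],(400,200),interpolation=cv2.INTER_CUBIC)
cv2.imwrite("pics/c8.png",o)
E
```

```text
[[404.42710045  44.5220058 ]
 [239.26143847 163.68822723]
 [220.01258469 306.63557273]]
43.775
[[286.05135871 325.03389691]
 [340.36248526 324.17556288]
 [304.01781019  81.15635023]
 [369.23184431  92.19068476]]
304 0
139 113
120 256
```

View pics/c8.png

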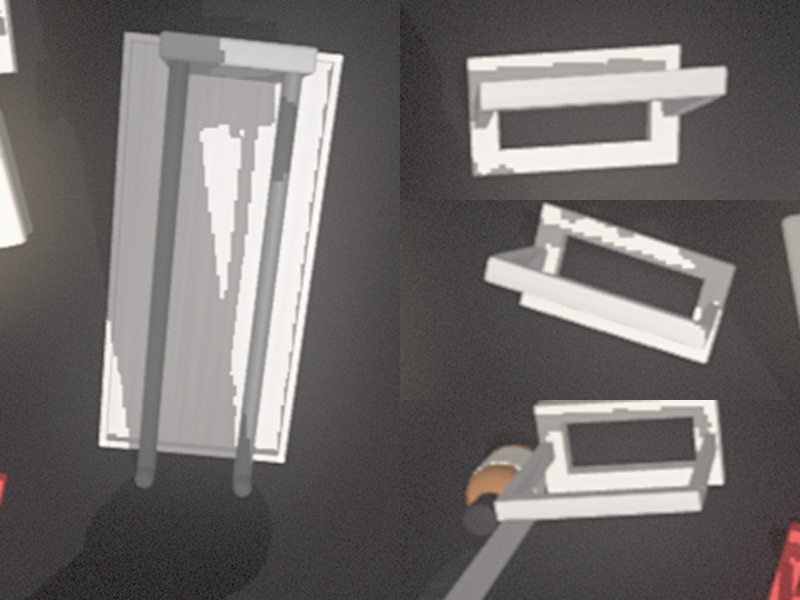

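```bash
python3 - <<'E'
from h import *
m=dict(np.load("rk.npz")); px=lambda l:np.array(l,float)*.6+[200,40]-.2
X=cast(m,px([(176,100),(151.5,400),(289,100),(252,400),(162,33),(316,47),(162,61),(314,73)]),.115)[:,:2]; print(X.round(4))
T=cast(m,px([(145,478),(242,488)]),.122)[:,:2]; print("tips",T)
d=(X[0]-X[1]); d2=X[2]-X[3]; print(np.degrees(np.arctan2([d[1],d2[1]],[d[0],d2[0]])))
d=d/np.linalg.norm(d)+d2/np.linalg.norm(d2); d/=np.linalg.norm(d); n=np.array([-d[1],d[0]])
print("lat",X@n,T@n,"long",X@d,T@d)
ml=dict(np.load("ca2.npz"))
for nme,c,o,(x0,y0) in [("f1",[(481,82),(726,67),(726,92),(482,108)],(400,0),(304,0)),("f2",[(488,257),(712,325),(706,350),(486,280)],(400,200),(139,113)),("f3",[(498,498),(700,489),(699,511),(498,520)],(400,400),(120,256))]:
    Y=cast(ml,(np.array(c,float)-o)/2+[x0,y0]-.25,.084); e=(Y[1]+Y[2]-Y[0]-Y[3])/2
    print(nme,Y.mean(0),np.degrees(np.arctan2(e[1],e[0])),np.linalg.norm(e))
E
```

```text
[[ 0.6122 -0.2639]
 [ 0.4598 -0.2492]
 [ 0.6123 -0.3173]
 [ 0.4599 -0.3029]
 [ 0.6415 -0.2578]
 [ 0.6357 -0.329 ]
 [ 0.6295 -0.2576]
 [ 0.6244 -0.3286]]
tips [[ 0.41715939 -0.24533096]
 [ 0.41122414 -0.29802966]]
[-5.51711727 -5.39925104]
lat [-0.20449777 -0.20434027 -0.25762438 -0.25778185 -0.19560428 -0.2670279
 -0.19655587 -0.26769474] [-0.20453871 -0.25756302] long [0.63454217 0.48141788 0.63974607 0.48665506 0.66314107 0.66410231
 0.65110119 0.65278979] [0.43860364 0.43770796]
f1 [ 0.65294598 -0.11107624  0.084     ] -86.58798416541248 0.09291933899236206
f2 [0.56133696 0.02136818 0.084     ] -107.35083999552894 0.09406286090165362
f3 [0.43153314 0.04641844 0.084     ] -87.10950868080982 0.09226312973112949
```

Prong spacing measures 53 mm and rack yaw -5.46°, consistent with the description, and the frames have not moved. Hanging frame1 at the deepest position first, threading from the free ends.

```bash
cat >> h.py <<'E'
RD=np.array([np.cos(np.radians(-5.46)),np.sin(np.radians(-5.46))]); RN=np.array([-RD[1],RD[0]]); LAT=-.2311
def hang(xy,bar_deg,long):
    xy=np.array(xy); a=np.radians(bar_deg+90); b=np.radians(-5.46); P=lambda l,z:[*(l*RD+LAT*RN),z]
    opts=[]
    for k in (0,np.pi):
        j=solve_ik([*xy,.16],down(a+k))
        for l in (0,np.pi):
            i=solve_ik(P(.40,.2),down(b+l))
            if j is not None and i is not None: opts.append((max(abs(j[6]),abs(i[6])),a+k,b+l))
    o=min(opts); print(o)
    pick(xy,o[1],.013); line_to([*xy,.23],feed=.2)
    move_ptp(P(.40,.23),down(o[2])); hold(.3)
    line_to(P(.40,.133),feed=.15); line_to(P(long,.133),feed=.1); hold(.2)
    print("width",state()["width"])
    hit=line_to(P(long,.104),feed=.02,until_force=3); s=state(); print(hit,s["position"],s["ft_force"].round(1))
    hold(.2); let_go(); hold(.2); p=s["position"]; line_to([p[0],p[1],.22],feed=.1); print(state()["clock"])
E
python3 - <<'E'
from h import *
hang([.6528,-.111],-86.5,.588)
shot("side","s2")
E
```

```text
(np.float64(0.48570078627919044), np.float64(3.202679177409595), np.float64(3.046297676430903))
width 0.008139257569937369
width 0.008042986411261987
True [ 0.56326147 -0.28602308  0.10609454] [-0.1 -0.1  5.1]
55.8583
```

Contact at the expected 0.106. Continue with the other two.

```bash
python3 - <<'E'
from h import *
hang([.5614,.0214],-107.4,.522)
hang([.4314,.0465],-87,.456)
hold(1)
move_ptp([.50,-.05,.33],down(np.pi/2))
f=lambda x:(255*(x[:,:,::-1]/255.)**.6).astype(np.uint8)
s=f(get_image("side")); t=f(get_image("top")); print(state()["clock"])
o=np.zeros((600,800,3),np.uint8)
o[:,:400]=cv2.resize(s[150:330,300:420],(400,600),interpolation=cv2.INTER_CUBIC)
o[:300,400:]=cv2.resize(t[190:340,320:520],(400,300),interpolation=cv2.INTER_CUBIC)
o[300:,400:]=cv2.resize(t[175:325,95:295],(400,300),interpolation=cv2.INTER_CUBIC)
cv2.imwrite("pics/c9.png",o)
E
```

```text
(np.float64(1.0998969443054047), np.float64(2.8379053637427796), np.float64(3.046297676430903))
width 0.008708881408375993
width 0.008473605404947926
True [ 0.49754609 -0.2797511   0.10580891] [-0.4  0.1  4.7]
67.5083
(np.float64(0.9618423880505581), np.float64(3.193952531149623), np.float64(3.046297676430903))
width 0.008417294745858547
width 0.008477223307490534
True [ 0.43189697 -0.27342783  0.10564836] [ 0.2 -0.2  6.4]
78.4667
80.9583
```

View pics/c9.png

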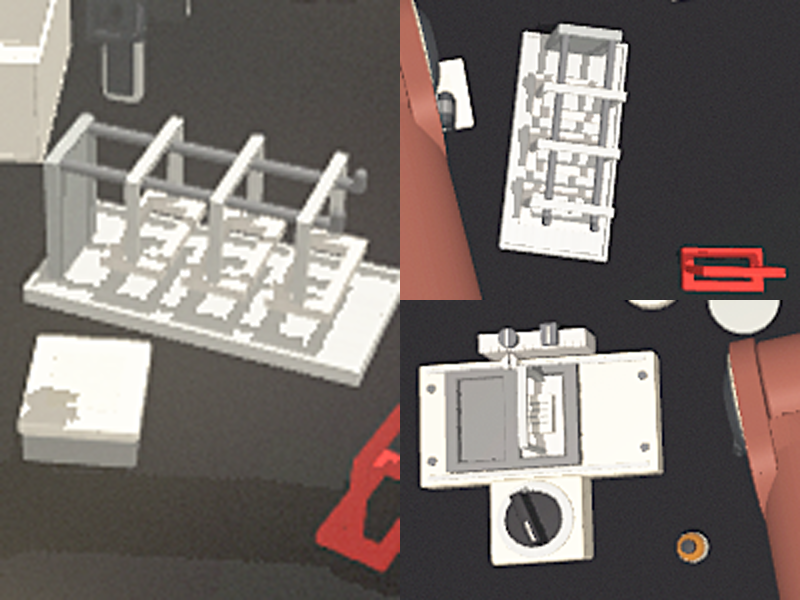

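Side and top views: three frames hang level across both prongs, at (152,150), (235,170) and (320,190). The loaded carrier is in the pocket at (548,410), and the pointer is at the round clip at (510,355).

```bash
python3 -c "
from h import *
print(finish_job())"
```

```text
the job is handed in; nothing more can be done
None
```

The job is handed in: the one loaded carrier is home in pocket_b, set there with the pointer on the load mark, the pointer is now within about 0.2 mm of the view mark, and all three empty frames hang across both prongs. It took about 81 s of the 210 s allowed.

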